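# Sanitise the chew toys under the lamp

### The arm

A 6-joint arm with a two-finger parallel gripper is mounted at the origin on the work surface. World frame = base frame: x ahead of the robot, y to its left, z up, the work surface at z = 0. Lengths are in mm, angles in rad, forces in N, time in s.
With the tool pointing down it reaches from about 325 to 875 mm from the base axis. Payload 4.4 kg.
Tool frame: the origin (TCP) lies on the centre line of the jaws, within the pads' length; the fingertips stand ahead of it and the grasp point (between the pads) lies 6 mm ahead of it (ctrl.tcp_to_tips is the z of the fingertips in the tool frame, in mm); z points along the fingers, y is the line along which they close (so a half turn about z gives the same grasp; the last joint's range is limited). The gripper opens to 85 mm and grips with 20 to 120 N. Pads are 22 mm wide; open, the fingers measure 114 mm over their backs; the gripper's body (76 mm by 85 mm) begins 54 mm behind the grasp point. The pads swing forward as they close: fully open they stand 13 mm farther back than shut.
Start: joints at [-1.333, 0.207, 1.542, -0, 1.393, -0.15], TCP at [217.426, -532.31, 256.282] pointing down, gripper open.
Joint ranges: [-2.73, 2.73], [-0.86, 2.22], [0.23, 2.46], [-1.11, 4.25], [0.08, 2.63], [-2.82, 2.82]. Speed limits (rad/s): [2.79, 2.79, 3.14, 3.14, 3.14, 3.14].

### API

Orientations are given as a 3x3 rotation matrix whose columns are the frame's x, y, z axes.
In Python, from plant import ctrl, sensors, optics gives the robot as it stands. Calls block until the motion is done:
- ctrl.move_ptp(position, orientation): joint-space move of the TCP to a pose.
- ctrl.move_l(position, rot=None, vel=150, threshold=None): straight line of the TCP; rot=None keeps the orientation; vel is the mean speed in mm/s. With threshold (N) it stops when the force on the tool has changed by that much, and returns True; else False.
- ctrl.set_joints(angles): joint-space move.
- ctrl.gripper_to(opening, force=None): finger opening in mm; force is the grip in N (None keeps the last); returns when the fingers have stopped.
- ctrl.hold(seconds).
- ctrl.solve_ik(position, orientation): joint angles nearest the present ones, or None.
- sensors.read_state(): the state.
- optics.grab_frame(name): name is "scene" or "top" or "wrist"; returns (picture, depth): 480x640x3 uint8, red, green, blue; 480x640 float32, mm along the optical axis (not along the pixel's ray), 0 where there is no reading.
- optics.camera_params(name): a dict with "mtx" (3x3 intrinsics, pixels), "k1" (the pictures are not rectified: a ray, as slopes to the right and down, at radius r is drawn at 1 + k1 r^2 times it, then the intrinsics apply), "R" (3x3) and "t" (3): a world point X has camera coordinates R X + t; the wrist camera has in their place "T_tool_cam" (4x4, takes a point from camera to tool coordinates, whose origin is the TCP and whose axes are the flange's). Camera axes: x right, y down, z forward; pixel columns grow to the right and rows downward; lengths in mm; the calibration is good to about 2 mm. A picture is of the moment at which its call begins: read the wrist's pose just before it. camera_params takes no time and is no camera call.
A pose or a line that the arm cannot do raises ctrl.MotionError and nothing moves.
- ctrl.finish_job(): hands the job in; it is judged then, once.
The state is a dict: "t": time; "q": joint angles; "qvel": joint speeds; "tau": joint torques, N m; "eef_pos": TCP position; "eef_rot": TCP orientation; "force": force on the tool from outside, world axes, zero at the start; "wrist_torque": the same for the moment, N m; "grip_width": finger opening in mm; "grasp_force": force on a finger pad.
Only numpy, scipy, OpenCV 4.12 (cv2) and the standard library are available. Lean on these libraries where they do the work, as an engineer would, in place of code of your own. Each camera call takes 0.05 s, during which the arm holds its last target. There are 200 camera calls.

### The job

The pet-gear sanitiser was left running: first turn its dial back to off. Then lay every apple-wood chew toy flat on the sloping steel tray, not stacked, tip the lamp hood forward 40 degrees from upright (pointers at the green beads) so that it stays there by itself, and last turn the dial clockwise three clicks to the green three-dot mark and let go. Leave the dish, bottle and comb where they are.

Things in the scene. Friction and masses are not known exactly. Their poses are not given: they have to be found in the camera images.
- toy0: apple-wood chew toy, a rounded brown bar 70 x 30 x 30 mm with dark carved grooves near both ends, 45 g (varies); origin at its middle, x along its length. All chew toys are alike; two to four are present (None if absent). They start lying on the blue draining mat.
- toy1: apple-wood chew toy, a rounded brown bar 70 x 30 x 30 mm with dark carved grooves near both ends, 45 g (varies); origin at its middle, x along its length. All chew toys are alike; two to four are present (None if absent). They start lying on the blue draining mat.
- toy2: apple-wood chew toy, a rounded brown bar 70 x 30 x 30 mm with dark carved grooves near both ends, 45 g (varies); origin at its middle, x along its length. All chew toys are alike; two to four are present (None if absent). They start lying on the blue draining mat.
- toy3: apple-wood chew toy, a rounded brown bar 70 x 30 x 30 mm with dark carved grooves near both ends, 45 g (varies); origin at its middle, x along its length. All chew toys are alike; two to four are present (None if absent). They start lying on the blue draining mat.
- station: grey sanitising station, fixed: foot 210 (x) x 290 (y) x 30 mm high, carrying the tilted tray and, behind it on two white posts at y = +-137 mm, the lamp hood. Origin on the table under the tray's centre; x points from the tray to the lamp, away from the robot at yaw 0.
- tray: bare steel tray of the station, sloping 15 degrees, its low side towards the robot, fixed. Origin at the centre of its floor, 75 mm above the table; x points up the slope, y along the tray, z square off the floor. Inside 122 (x) x 270 (y) mm, with a rim 14 mm high and 4 mm thick on all four sides. Wood does not slide on it once laid down.
- lamp (a joint): tilt of the lamp hood on its stiff friction hinge, rad: 0 = upright, positive = leaning forward over the tray, towards the robot; range -0.4 to 1.15. It starts between -0.25 and 0.1 and stays where it is left (about 3 to 5 N at the tab moves it; 400 g). The wanted tilt is 40 degrees = 0.698; a red pointer on each side edge of the hood then meets the green bead on the steel arc beside it.
- lamp_tab (a point): middle of the orange tab on the top edge of the white lamp hood, 175 mm from the hinge line. The tab is 12 mm thick (tab x), 50 mm wide (tab y) and stands 43 mm clear of the hood's edge, to 18 mm beyond this point; the hood below it is 18 mm thick and 250 mm wide. z points away from the hinge, x square to the hood (away from the robot when upright).
- lamp_hinge (a point): middle of the lamp's hinge line, 150 mm above the table and 110 mm behind the tray's centre (station frame); the hinge runs along the station's y.
- control: grey control box with black top, 130 x 130 x 70 mm, fixed; stands at one side of the station, the draining mat at the other, and either may be left or right. Origin under its centre. The dial is on its axis.
- dial (a joint): angle of the dial, rad, 0 = off, growing clockwise seen from above; six detents (clicks) 0.5236 rad (30 degrees) apart: 0 off (red dot), then marks of 1, 2, 3 (green), 4 and 5 dots; end stops just beyond 0 and 5. It starts on click 2, 3, 4 or 5 and springs into the nearest detent when let go; about 0.1 N m turns it.
- dial_grip (a point): on the dial's vertical axis, 103 mm above the table, at the height to grip. The white bar grip is 50 mm long (point x), 12 mm wide (point y) and 32 mm high, its top 11 mm above this point, on a disc of radius 28 mm whose top is 21 mm below this point. Site x points along the bar to its red pointer end.
- mat: blue draining mat, 210 x 210 x 6 mm, fixed; origin under its centre.
- dish: yellow dish, 100 mm across, 40 mm high, bystander; origin under its centre.
- drip_bottle: glass drip bottle, 56 mm across, 150 mm high, bystander; origin under its centre.
- comb: green silicone comb lying flat, about 50 x 100 x 10 mm, bystander; origin near its middle.
There are look-alikes about, which are no part of the job. Leave any turquoise or yellow look-alike of the toy1 alone.

How it is judged:
By the outcome, as a careful person would: the job done as asked, in the order asked, and still so for the second after the job is handed in, with the robot touching nothing.
Of toy0, toy1, toy2, toy3 only 2 to 4 are there at a start; the rules pass over those that are not, and their reading is None.
At some moment in a run one of toy0, toy1, toy2, toy3 may be knocked a few centimetres aside while the robot is not near it.
Once in a run the grip may slacken for a moment while it holds something.
It also fails if it takes over 210 s, if anything falls off the work surface, if the arm or the gripper's body presses on something with over 40 N, if the wrist force passes 120 N, or if a joint passes its speed limit or range.

## Working session

There is one attempt and no reset: what is moved stays moved. The work goes in short steps, each a Python script; the robot and the scene stay as the last script left them, time stands still between calls to the robot, and variables do not carry over. Pictures are saved under pics/ and viewed, at most 14 in all, crops included, and the job is handed in when it is done.

```bash
ls; mkdir -p pics
cat > h.py <<'E'
import numpy as np, cv2
from plant import ctrl, sensors, optics
def cam(name):
    p=optics.camera_params(name)
    if name=="wrist":
        s=sensors.read_state(); T=np.array(p["T_tool_cam"]); Rt=np.array(s["eef_rot"]); tt=np.array(s["eef_pos"])
        Rwc=Rt@T[:3,:3]; twc=Rt@T[:3,3]+tt
    else:
        R=np.array(p["R"]); Rwc=R.T; twc=-R.T@np.array(p["t"]).ravel()
    return np.array(p["mtx"]),p["k1"],Rwc,twc
def grab(name):
    c=cam(name); im,d=optics.grab_frame(name); return im,d,c
def slopes(c,uv):
    uv=np.atleast_2d(np.array(uv,float)); K=c[0]
    D=np.array([c[1],0,0,0,0.])
    return cv2.undistortPoints(uv[:,None],K,D)[:,0]
def onplane(c,uv,z):
    s=slopes(c,uv); r=np.c_[s,np.ones(len(s))]@c[2].T
    return c[3]+r*((z-c[3][2])/r[:,2])[:,None]
def deproj(c,uv,d):
    s=slopes(c,uv); d=np.atleast_1d(d)
    return (np.c_[s,np.ones(len(s))]*d[:,None])@c[2].T+c[3]
def proj(c,X):
    X=(np.atleast_2d(X)-c[3])@c[2]; s=X[:,:2]/X[:,2:]; s=s*(1+c[1]*(s**2).sum(1,keepdims=True))
    return s*[c[0][0,0],c[0][1,1]]+[c[0][0,2],c[0][1,2]]
def save(n,im): cv2.imwrite(f"pics/{n}.png",im[:,:,::-1])
def down(yaw):  # tool x at angle; z down
    c,s=np.cos(yaw),np.sin(yaw); return np.array([[c,s,0],[s,-c,0],[0,0,-1.]])
E
python3 - <<'E'
from h import *
for n in("top","scene"):
    im,d,c=grab(n); save(n+"0",im); np.savez(f"pics/{n}0.npz",im=im,d=d); print(n,c[3],c[2][:,2],c[0][0,0])
print(ctrl.tcp_to_tips, sensors.read_state()["eef_rot"], optics.camera_params("wrist")["T_tool_cam"])
E
```

```text
pics
top [ 495.03108007   51.59960172 1414.60720036] [ 0.03784343 -0.01117657 -0.99922118] 566.6113452332769
scene [1190.03299949  281.83318192 1183.36002217] [-0.53913004 -0.20700289 -0.81638753] 520.3552469064624
25.0 [[ 9.25727014e-01  3.78192082e-01 -4.94600971e-04]
 [ 3.78192256e-01 -9.25724697e-01  2.09841445e-03]
 [ 3.35739394e-04 -2.12961320e-03 -9.99997676e-01]] [[ 4.10303148e-04 -9.65234503e-01 -2.61385131e-01  6.65433066e+01]
 [ 9.99999862e-01  3.09963825e-04  4.25101885e-04 -8.82221828e-01]
 [-3.29303072e-04 -2.61385269e-01  9.65234496e-01 -1.18833099e+02]
 [ 0.00000000e+00  0.00000000e+00  0.00000000e+00  1.00000000e+00]]
```

View pics/top0.png

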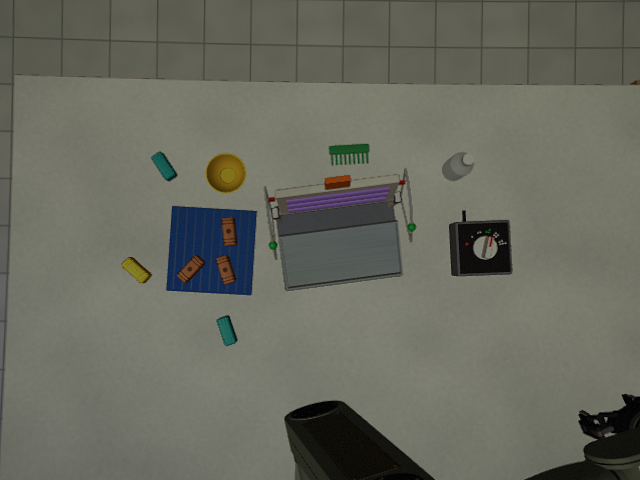

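View pics/scene0.png

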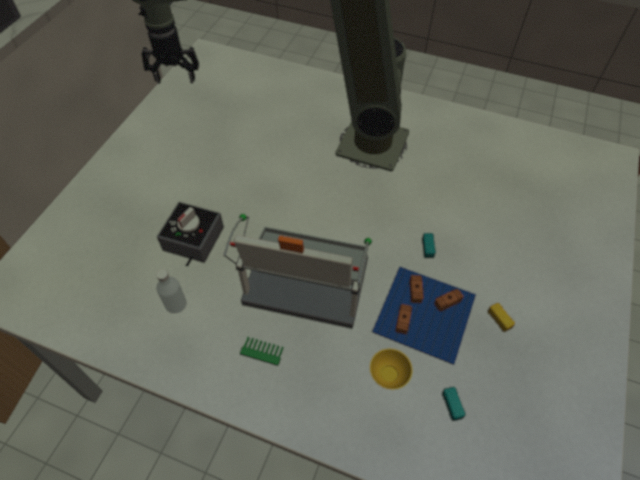

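```bash
cat > m.py <<'E'
from h import *
def toys(im,c,z=21,amin=120):
    hsv=cv2.cvtColor(im,cv2.COLOR_RGB2HSV)
    m=((hsv[...,0]>=3)&(hsv[...,0]<=16)&(hsv[...,1]>90)&(hsv[...,1]<215)&(hsv[...,2]>40)).astype(np.uint8)*255
    m=cv2.morphologyEx(m,cv2.MORPH_CLOSE,np.ones((5,5)))
    out=[]
    for k in cv2.findContours(m,cv2.RETR_EXTERNAL,cv2.CHAIN_APPROX_NONE)[0]:
        if cv2.contourArea(k)<amin: continue
        P=onplane(c,k[:,0,:].astype(float),z)[:,:2].astype(np.float32)
        (ctr,wh,a)=cv2.minAreaRect(P)
        a=np.deg2rad(a)
        if wh[0]<wh[1]: a+=np.pi/2; wh=wh[::-1]
        out.append((np.array(ctr),wh,(a+np.pi/2)%np.pi-np.pi/2,k[:,0].mean(0)))
    return out
E
python3 - <<'E'
from m import *
z=np.load("pics/top0.npz"); im,d=z["im"],z["d"]; c=cam("top")
for t in toys(im,c): print("toy",*t)
# tray rim lower corners guess + others via depth
for n,uv in dict(tab=(338,182),beadL=(273,245),beadR=(411,227),ptrL=(271,199),ptrR=(402,182),knob=(485,247),box=(481,248),mat=(211,250),trayc=(340,255),dish=(226,173),bottle=(459,165)).items():
    u,v=uv; dd=np.median(d[v-1:v+2,u-1:u+2]); print(n,deproj(c,[uv],dd)[0].round(0))
cr=[cv2.resize(im[200:300,160:260],(400,400),interpolation=2),cv2.resize(im[210:285,445:520],(400,400),interpolation=2)]
save("crop0",np.hstack(cr))
# mat, box and station yaw
hsv=cv2.cvtColor(im,cv2.COLOR_RGB2HSV)
def rect(m,z):
    k=max(cv2.findContours(m.astype(np.uint8),0,1)[0],key=cv2.contourArea)
    return cv2.minAreaRect(onplane(c,k[:,0].astype(float),z)[:,:2].astype(np.float32))
print("mat",rect((hsv[...,0]>100)&(hsv[...,0]<125)&(hsv[...,1]>120),6))
m=(hsv[...,2]<45); m[:,:440]=0; m[:,530:]=0; m[300:]=0
print("box",rect(m,70))
E
```

```text
toy [478.8848877  358.04129028] (68.39666748046875, 29.37480354309082) -0.7629403251360554 [190.  268.8]
toy [478.18457031 272.16967773] (68.9831314086914, 29.19963264465332) 0.34031879766704165 [225.19444444 269.43055556]
toy [572.46917725 266.34771729] (69.22991943359375, 29.36351203918457) 0.14320040221097363 [228.33783784 231.        ]
tab [651.  11. 340.]
beadL [532. 140. 245.]
beadR [ 574. -145.  247.]
ptrL [625. 143. 267.]
ptrR [ 664. -122.  268.]
knob [ 539. -339.  105.]
box [ 538. -337.   81.]
mat [526. 310.   7.]
trayc [516.  -6.  74.]
dish [718. 277.   4.]
bottle [ 727. -276.  116.]
mat ((525.309326171875, 309.76983642578125), (207.868896484375, 208.37188720703125), 87.51451873779297)
box ((539.0244140625, -347.0146179199219), (118.14761352539062, 119.55094146728516), 3.0861833095550537)
```

View pics/crop0.png

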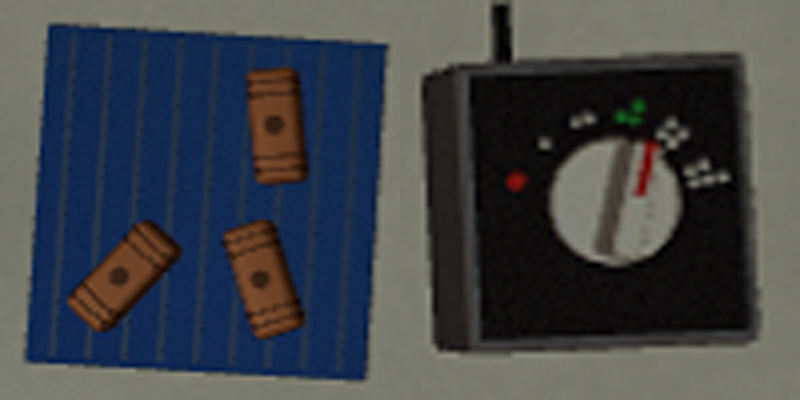

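Run:
```python
from h import *
for yaw in (-0.17,1.4):
    for y in (yaw,yaw+np.pi):
        q=ctrl.solve_ik([539,-345,97],down(y)); print(y,None if q is None else np.round(q,2))
ctrl.move_ptp([539,-345,260],down(0.6))
im,d,c=grab("wrist"); save("w1",im); np.savez("pics/w1.npz",im=im,d=d)
print(proj(c,[539,-345,103]),sensors.read_state()["t"], sensors.read_state()["force"])
```

```text
-0.17 [-0.7   0.5   1.5  -0.    1.14  1.04]
2.971592653589793 [-0.7   0.5   1.5  -0.    1.14 -2.11]
1.4 [-0.7   0.5   1.5  -0.    1.14 -0.53]
4.5415926535897935 [-0.7   0.5   1.5  -0.    1.14  2.61]
[[320.62814632 226.81264599]] 1.5417 [-0.52547925 -0.0342194  -0.17403599]
```

View pics/w1.png

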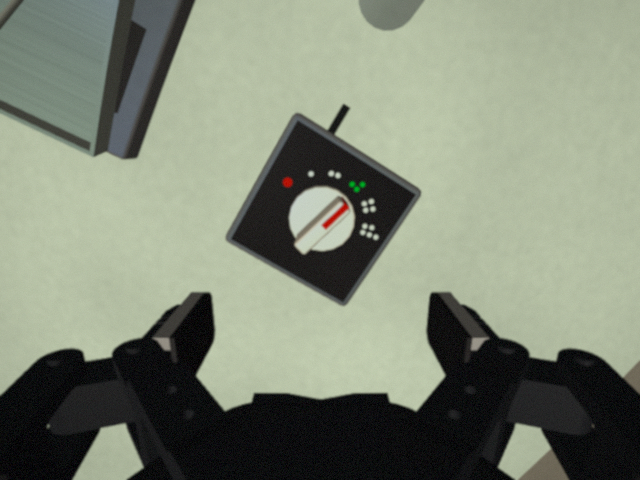

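```bash
cat > dial.py <<'E'
from h import *
def dial(im,c,guess):
    """axis from disc+bar white region, marks and red strip -> world angles"""
    hsv=cv2.cvtColor(im,cv2.COLOR_RGB2HSV).astype(int)
    uv0=proj(c,[*guess,100])[0]
    yy,xx=np.mgrid[:480,:640]; near=np.hypot(xx-uv0[0],yy-uv0[1])<100
    red=near&((hsv[...,0]<8)|(hsv[...,0]>172))&(hsv[...,1]>150)&(hsv[...,2]>90)
    grn=near&(hsv[...,0]>45)&(hsv[...,0]<75)&(hsv[...,1]>120)
    n,l,st,ce=cv2.connectedComponentsWithStats(red.astype(np.uint8)); 
    comps=sorted([(st[i,4],ce[i],i) for i in range(1,n)],key=lambda a:-a[0])[:2]
    g=np.array([xx[grn].mean(),yy[grn].mean()])
    return comps,l,g
E
python3 - <<'E'
from dial import *
z=np.load("pics/w1.npz"); im,d=z["im"],z["d"]; c=cam("wrist")
comps,l,g=dial(im,c,(539,-345))
for a,ce,i in comps:
    P=np.argwhere(l==i)[:,::-1].astype(float); X=onplane(c,P,114)[:,:2]
    print(a,ce,onplane(c,[ce],70)[0],onplane(c,[ce],114)[0],cv2.minAreaRect(X.astype(np.float32)))
print("green",onplane(c,[g],70)[0])
# bar top by depth height
yy,xx=np.mgrid[100:300,220:430]; uv=np.c_[xx.ravel(),yy.ravel()]; H=deproj(c,uv,d[100:300,220:430].ravel())
m=(H[:,2]>106)&(H[:,2]<125); k=H[m]; print("bar",m.sum(),np.median(k[:,2]),cv2.minAreaRect(k[:,:2].astype(np.float32)),k[:,:2].mean(0))
m=(H[:,2]>76)&(H[:,2]<90); k=H[m]; print("disc",m.sum(),np.median(k[:,2]),cv2.minEnclosingCircle(k[:,:2].astype(np.float32)))
m=(H[:,2]>63)&(H[:,2]<76); k=H[m]; print("box",np.median(k[:,2]),cv2.minAreaRect(k[:,:2].astype(np.float32)))
E
```

```text
162 [335.75925926 215.00617284] [ 548.65718092 -354.69385684   70.        ] [ 554.94939087 -348.04625436  114.        ] ((554.774169921875, -348.0943603515625), (5.249474048614502, 24.2071590423584), 82.67090606689453)
93 [287.10752688 181.89247312] [ 548.90344212 -303.72726015   70.        ] [ 555.16056128 -304.34210253  114.        ] ((555.0427856445312, -304.32452392578125), (7.190403461456299, 7.344897747039795), 78.6172866821289)
green [ 580.00434163 -354.72142685   70.        ]
bar 1110 115.30154527699068 ((541.1465454101562, -345.051513671875), (12.272144317626953, 50.92445755004883), 77.97734832763672) [ 541.91779154 -344.47191204]
disc 2147 83.32991940893652 ((540.9457397460938, -345.0036926269531), 27.835386276245117)
box 72.01929534746048 ((540.8973388671875, -345.1610412597656), (130.62364196777344, 130.82911682128906), 3.1798977851867676)
```

```bash
cat > turn.py <<'E'
from dial import *
A=np.array([541,-345.])
def turn(y0,y1,force=40,z=112):
    ctrl.gripper_to(45)
    ctrl.move_ptp([*A,160],down(y0)); ctrl.move_l([*A,z],vel=80,threshold=8)
    print("z",sensors.read_state()["eef_pos"]); ctrl.gripper_to(0,force); s=sensors.read_state(); print("w",s["grip_width"],s["force"])
    n=int(np.ceil(abs(y1-y0)/0.2))
    for y in np.linspace(y0,y1,n+1)[1:]: ctrl.move_l([*A,z],down(y),vel=60)
    s=sensors.read_state(); print("w",s["grip_width"],s["force"],s["wrist_torque"])
    ctrl.gripper_to(45); ctrl.hold(.3); ctrl.move_l([*A,200],vel=150)
def look(name):
    ctrl.move_ptp([*A,260],down(0.6)); im,d,c=grab("wrist"); save(name,im)
    yy,xx=np.mgrid[100:300,220:430]; uv=np.c_[xx.ravel(),yy.ravel()]; H=deproj(c,uv,d[100:300,220:430].ravel())
    k=H[(H[:,2]>106)&(H[:,2]<125)]; print("bar",cv2.minAreaRect(k[:,:2].astype(np.float32)))
    comps,l,g=dial(im,c,A)
    for a,ce,i in comps: v=onplane(c,[ce],114)[0,:2]-A; print("red",a,v,np.rad2deg(np.arctan2(v[1],v[0])))
    save(name,im[100:330,200:440])
E
python3 - <<'E'
from turn import *
turn(-.206,1.365); look("d1"); print(sensors.read_state()["t"])
E
```

```text
z [ 541.12720518 -345.10017359  111.94250463]
w 10.79867594386862 [-0.37160658 -0.55899248  2.71701487]
w 11.065530327731087 [-2.63179554  0.89577918  6.97022702] [ 0.2423237   0.37800462 -0.01226989]
bar ((541.1929931640625, -344.27532958984375), (50.79521179199219, 11.990204811096191), 78.2625732421875)
red 168 [ 2.78237381 14.87684472] 79.4065193676597
red 98 [14.70399386 41.13809147] 70.33157909997823
9.0167
```

View pics/d1.png

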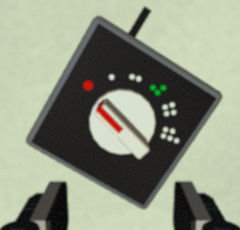

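Run:
```python
from m import *
ctrl.move_ptp([478,310,330],down(0.2))
im,d,c=grab("top"); np.savez("pics/top1.npz",im=im,d=d)
for t in toys(im,c): print("toy",*t)
yy,xx=np.mgrid[195:310,255:430]; uv=np.c_[xx.ravel(),yy.ravel()]; H=deproj(c,uv,d[195:310,255:430].ravel())
f=H[(np.hypot(H[:,0]-516,H[:,1]+6)<45)]
n=np.linalg.svd(f-f.mean(0))[2][2]; n*=np.sign(n[2]); print("normal",n,"tilt",np.rad2deg(np.arccos(n[2])),"yaw",np.rad2deg(np.arctan2(-n[1],-n[0])))
h=(H-f.mean(0))@n; k=H[(h>-6)&(h<20)&(np.hypot(H[:,0]-516,H[:,1]+6)<170)]
yaw=np.arctan2(-n[1],-n[0]); ex=np.array([np.cos(yaw)*n[2],np.sin(yaw)*n[2],np.hypot(n[0],n[1])]); ey=np.cross(n,ex)
q=(k-f.mean(0)); r=cv2.minAreaRect(np.c_[q@ex,q@ey].astype(np.float32)); print(r)
C=f.mean(0)+r[0][0]*ex+r[0][1]*ey; print("traycentre",C)
hsv=cv2.cvtColor(im,cv2.COLOR_RGB2HSV).astype(int)
def pts(m,roi):
    mm=np.zeros(m.shape,bool); a,b,e,g=roi; mm[b:g,a:e]=m[b:g,a:e]; v=np.argwhere(mm)[:,::-1]; P=deproj(c,v.astype(float),d[mm]); return P,v
for nme,m,roi in (("tab",(hsv[...,0]<15)&(hsv[...,1]>150)&(hsv[...,2]>90),(318,168,360,195)),("red L",((hsv[...,0]<8)|(hsv[...,0]>172))&(hsv[...,1]>120),(262,190,280,208)),("red R",((hsv[...,0]<8)|(hsv[...,0]>172))&(hsv[...,1]>120),(395,175,412,190)),("gL",(hsv[...,0]>45)&(hsv[...,0]<75)&(hsv[...,1]>120),(260,235,285,255)),("gR",(hsv[...,0]>45)&(hsv[...,0]<75)&(hsv[...,1]>120),(400,218,420,237))):
    P,v=pts(m,roi); print(nme,len(P),np.median(P,0),P.min(0),P.max(0),v.mean(0))
```

```text
toy [478.31106567 271.81417847] (68.99398803710938, 29.937541961669922) 0.34114873853125105 [225.11267606 269.28169014]
toy [572.49066162 266.43084717] (69.1730728149414, 29.999967575073242) 0.0810412569726291 [228.41891892 231.        ]
normal [-0.26114716 -0.0301146   0.96482914] tilt 15.240888586877283 yaw 6.578098234423665
((23.94959259033203, -1.8406524658203125), (179.09664916992188, 279.9787292480469), 1.6405184268951416)
traycentre [539.3368404   -5.16108182  81.25251619]
tab 149 [656.65250901  12.55818465 340.95893922] [495.03108007 -12.14134436 335.47822189] [ 665.13355055   51.59960172 1414.60720036] [337.15436242 179.12751678]
red L 24 [625.62338911 143.37165735 266.94333169] [6.21444425e+02 1.37743407e+02 2.57178410e-01] [660.28759665 167.38766029 270.70731321] [271.25       198.70833333]
red R 21 [ 663.8367622  -123.14218229  267.88153578] [ 658.8261026  -163.14494839   -2.89402772] [ 708.36732759 -113.48328095  285.71778751] [401.95238095 181.76190476]
gL 45 [532.40957498 139.52494889 244.5308165 ] [526.26972936 133.67998368 234.11170382] [541.06737224 147.60233298 251.65508854] [272.71111111 244.95555556]
gR 46 [ 573.74234176 -145.15448156  245.44218245] [ 567.49326777 -153.57741202  239.8104924 ] [ 580.04610057 -138.8188705   249.43585276] [411.2173913  226.86956522]
```

Run:
```python
from m import *
z=np.load("pics/top1.npz"); im,d=z["im"],z["d"]; c=cam("top")
yy,xx=np.mgrid[170:310,255:430]; H=deproj(c,np.c_[xx.ravel(),yy.ravel()],d[170:310,255:430].ravel())
yaw=.1435; ex=np.array([np.cos(yaw),np.sin(yaw)]); ey=np.array([-ex[1],ex[0]])
o=np.array([520,-6.5]); a=(H[:,:2]-o)@ex; b=(H[:,:2]-o)@ey
for lo in range(-84,130,4):
    m=(a>=lo)&(a<lo+4)&(abs(b)<20); print(lo+2,m.sum(),np.median(H[m,2]).round(1) if m.any() else "",end="; ")
print()
for lo in list(range(-152,-124,3))+list(range(124,152,3)):
    m=(b>=lo)&(b<lo+3)&(abs(a)<30); print(lo+1.5,np.median(H[m,2]-np.tan(.2618)*a[m]).round(1) if m.any() else "",end="; ")
```

```text
-82 25 0.8; -78 24 0.1; -74 20 2.5; -70 16 31.7; -66 28 72.7; -62 30 63.3; -58 28 59.9; -54 28 61.2; -50 29 62.6; -46 28 63.5; -42 27 65.4; -38 30 65.2; -34 29 67.0; -30 27 67.9; -26 27 70.5; -22 30 69.7; -18 27 71.4; -14 30 72.2; -10 28 73.4; -6 28 74.4; -2 30 75.3; 2 29 77.2; 6 29 78.5; 10 28 78.2; 14 30 80.2; 18 29 80.4; 22 28 81.3; 26 31 83.2; 30 28 83.5; 34 28 85.7; 38 29 85.7; 42 32 87.3; 46 27 89.7; 50 29 89.2; 54 39 101.8; 58 22 102.5; 62 12 89.9; 66 19 31.9; 70 25 31.0; 74 26 32.2; 78 27 30.4; 82 27 29.2; 86 26 30.2; 90 26 31.1; 94 27 29.4; 98 30 31.4; 102 87 154.7; 106 91 207.2; 110 78 241.6; 114 68 272.4; 118 46 278.0; 122 58 294.4; 126 61 303.1; 130 84 326.5; 
-150.5 224.3; -147.5 216.5; -144.5 205.6; -141.5 91.2; -138.5 88.1; -135.5 76.5; -132.5 76.2; -129.5 76.1; -126.5 76.0; -123.5 75.4; 125.5 76.4; 128.5 75.0; 131.5 76.6; 134.5 89.2; 137.5 90.1; 140.5 26.8; 143.5 32.8; 146.5 13.5; 149.5 0.9; 152.5 0.9;
```

```bash
cat > pp.py <<'E'
from m import *
YAW=.1435; TC=np.array([520.3,-8.5,75.5])
hx=np.array([np.cos(YAW),np.sin(YAW),0]); TY=np.array([-hx[1],hx[0],0]); t=np.deg2rad(15)
TX=np.cos(t)*hx+np.sin(t)*np.array([0,0,1]); TN=np.cross(TX,TY)
RP=np.c_[-TX,np.cross(-TN,-TX),-TN]
def wlook(name=None):
    im,d,c=grab("wrist")
    if name: save(name,im)
    return [x for x in toys(im,c,z=21,amin=1200)]
def pick(xy,yaw):
    R=down(yaw); ctrl.gripper_to(60)
    ctrl.move_ptp([*xy,120],R); hit=ctrl.move_l([*xy,30],vel=120,threshold=10)
    ctrl.gripper_to(0,45); s=sensors.read_state(); print("pick",hit,s["eef_pos"][2],"w",s["grip_width"])
    ctrl.move_l([*xy,170],vel=200); s=sensors.read_state(); print("lift w",s["grip_width"],s["grasp_force"])
    return s["grip_width"]>15
def place(a,b):
    P=TC+a*TX+b*TY
    ctrl.move_ptp(P+110*TN,RP); s=sensors.read_state(); print("above w",s["grip_width"])
    if s["grip_width"]<15: return False
    ctrl.move_l(P+45*TN,vel=150); hit=ctrl.move_l(P+24*TN,vel=40,threshold=5); s=sensors.read_state()
    print("placed",hit,(np.array(s["eef_pos"])-P)@TN,s["force"])
    ctrl.gripper_to(50); ctrl.hold(.1); ctrl.move_l(P+110*TN,vel=200); return True
E
python3 - <<'E'
from pp import *
print([np.round(ctrl.solve_ik(TC+b*TY+24*TN,RP),2) for b in(-75,0,75)])
for x in wlook("w2"): print(*x)
print(sensors.read_state()["t"])
E
```

```text
[array([-0.4 ,  0.18,  1.96,  0.19,  0.78, -2.23]), array([-0.24,  0.15,  2.01,  0.14,  0.75, -2.05]), array([-0.08,  0.13,  2.03,  0.08,  0.73, -1.85])]
[479.49554443 271.8470459 ] (71.70947265625, 29.624420166015625) 0.335240282626315 [351.26973684 203.05921053]
[480.04467773 358.1960144 ] (71.47181701660156, 29.282594680786133) -0.7378805784896549 [281.53488372 188.69767442]
[575.21276855 265.88244629] (70.21686553955078, 30.91964340209961) 0.10999393759910148 [374.95180723 123.45783133]
11.475
```

View pics/w2.png

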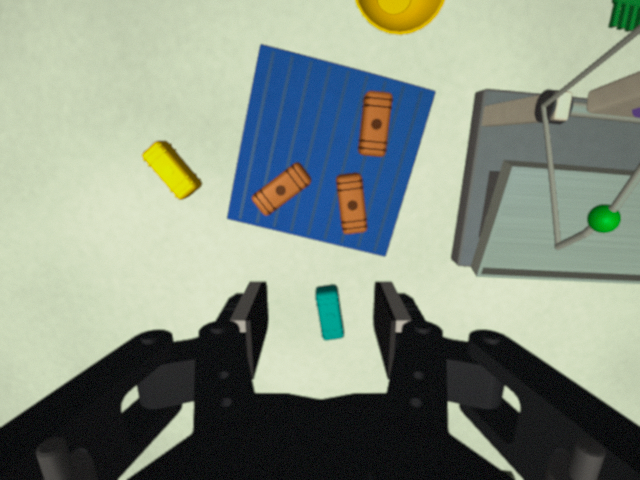

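```bash
python3 - <<'E'
s=open('pp.py').read()
s=s.replace('ctrl.move_l([*xy,170],vel=200)','ctrl.move_l([*xy,330],vel=250)')
s=s.replace('ctrl.move_ptp(P+110*TN,RP);','Q=P.copy(); Q[2]=350; Q-=30*hx; ctrl.move_ptp(Q,RP); ctrl.move_l(P+110*TN,vel=200);')
s=s.replace('ctrl.gripper_to(50)','ctrl.gripper_to(42)').replace('ctrl.move_l(P+110*TN,vel=200); return','ctrl.move_l(P+110*TN,vel=200); ctrl.move_l(Q,vel=250); return')
open('pp.py','w').write(s)
E
python3 - <<'E'
from pp import *
if pick((480,358),-.75+np.pi): place(-5,-62)
ctrl.move_ptp([440,310,330],down(0.2))
for x in wlook("w3"): print(*x)
print(sensors.read_state()["t"])
E
```

```text
pick False 31.250177620392062 w 29.038781441811608
lift w 29.632821520976997 29.740585684776306
above w 29.329076302585374
placed True 24.659644434825456 [-1.984878   -0.75785544  3.23060909]
[479.71881104 271.88192749] (70.27391052246094, 30.1518497467041) 0.33790600700894347 [359.08280255 171.31210191]
[575.63793945 265.99676514] (71.29196166992188, 31.362136840820312) 0.11898571819034731 [383.31395349  88.48837209]
25.0583
```

View pics/w3.png

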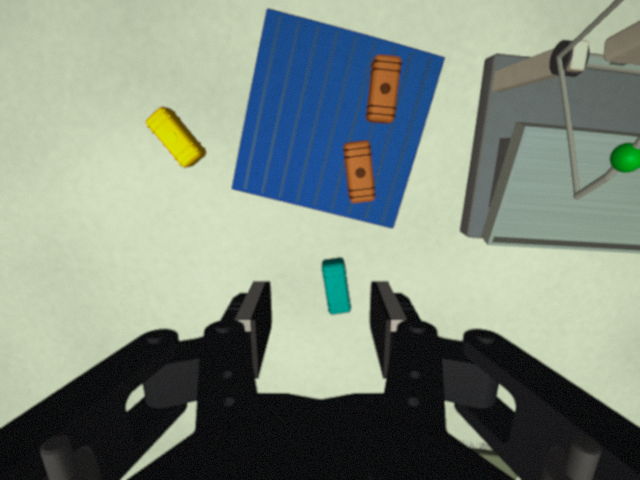

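Two toys remain on the mat at (360,171) and (383,88), unmoved; the first was placed. I'll do the rest, re-looking before the last.

Run:
```python
from pp import *
if pick((479.3,271.8),.337+np.pi): place(-5,0)
ctrl.move_ptp([440,310,330],down(0.2))
L=wlook("w4")
for x in L: print(*x)
L=[x for x in L if x[0][1]>170]
if len(L)==1 and pick(L[0][0]-[1,0],L[0][2]+np.pi): place(-5,62)
ctrl.move_ptp([400,300,400],down(0.2))
im,d,c=grab("top"); save("top2",im[140:320,120:440]); 
for x in toys(im,c,z=92): print(*x)
save("top2",cv2.resize(im[150:310,240:440],(800,640))[:600])
print(sensors.read_state()["t"])
```

```text
pick False 31.148526885327257 w 29.548109696674036
lift w 29.27700445986145 45.41699230670929
above w 29.492424059172485
placed True 24.650763488063642 [-1.65062647 -0.46616929  4.67436036]
[505.53488159 -61.86904526] (86.32661437988281, 55.42549514770508) 0.42728102740173 [624.56069364 205.68208092]
[575.64428711 265.98022461] (71.31574249267578, 31.36109161376953) 0.11624790536596197 [383.3372093   88.47674419]
pick False 31.33240741017492 w 29.68884877411661
lift w 28.957003140030732 45.37100315093994
above w 29.458523208762298
placed True 24.7538487507806 [-1.01096837 -0.66283463  3.13037782]
[498.58496094  50.00091934] (69.972412109375, 28.624046325683594) 0.1388927141806353 [315.90789474 262.46052632]
[519.91217041 -72.06732178] (71.20221710205078, 30.16094207763672) 0.1351722531706594 [368.5        254.05128205]
[518.3951416  -12.46300888] (71.13116455078125, 29.147872924804688) 0.12233845491043227 [342.93670886 254.27848101]
52.6833
```

View pics/top2.png

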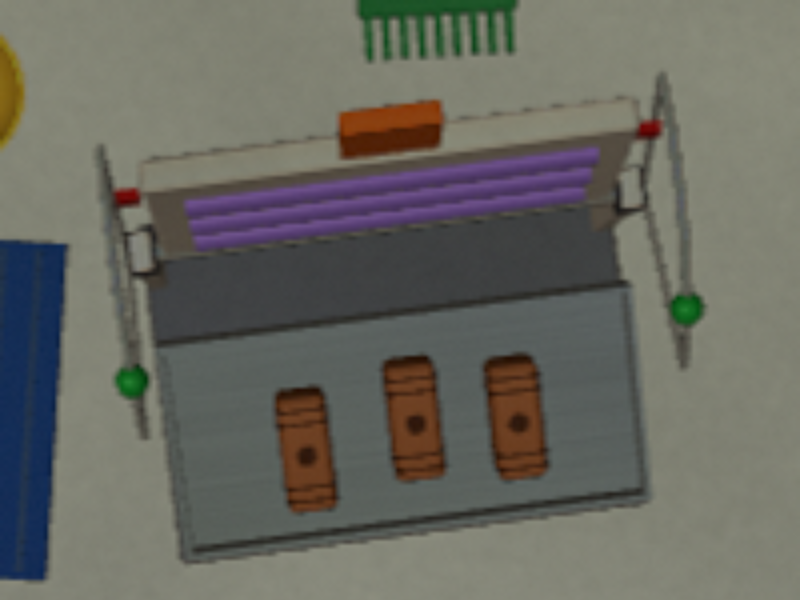

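```bash
cat > lamp.py <<'E'
from pp import *
HG=TC+110*hx; HG[2]=150
def u(th): return -np.sin(th)*hx+np.array([0,0,np.cos(th)])
def R(th): return np.c_[TY,np.cross(-u(th),TY),-u(th)]
def P(th,r): return HG+r*u(th)
def tilt(name=None):
    im,d,c=grab("top")
    hsv=cv2.cvtColor(im,cv2.COLOR_RGB2HSV).astype(int)
    for nm,m in (("red",((hsv[...,0]<5)|(hsv[...,0]>172))&(hsv[...,1]>150)&(hsv[...,2]>60)),("grn",(hsv[...,0]>45)&(hsv[...,0]<75)&(hsv[...,1]>120))):
        n,l,st,ce=cv2.connectedComponentsWithStats(m.astype(np.uint8))
        for i in range(1,n):
            if st[i,4]<6 or not(250<ce[i][0]<430 and 160<ce[i][1]<280): continue
            v=np.argwhere(l==i)[:,::-1]; X=np.median(deproj(c,v.astype(float),d[l==i]),0)-HG
            print(nm,st[i,4],ce[i].round(1),"a,b,z",(X@hx).round(1),(X@TY).round(1),X[2].round(1),"th",np.arctan2(-X@hx,X[2]).round(3))
    return im
E
python3 - <<'E'
from lamp import *
tilt()
print(HG)
for th in(-.13,.3,.7): print([None if (q:=ctrl.solve_ik(P(th,r),R(th))) is None else np.round(q,2) for r in(185,260)])
E
```

```text
red 18 [402.  181.8] a,b,z 15.7 -133.4 117.6 th -0.133
red 20 [271.6 198.8] a,b,z 15.3 133.5 116.9 th -0.13
grn 7 [332. 161.] a,b,z 121.9 -11.0 -140.9 th -2.428
grn 46 [411.2 226.9] a,b,z -76.6 -142.8 95.4 th 0.677
grn 45 [272.7 245. ] a,b,z -76.8 144.8 95.5 th 0.678
[629.16936844   7.23088097 150.        ]
[array([-0.1 ,  0.41,  1.12, -0.03,  1.73, -0.25]), array([-0.1 ,  0.42,  0.97, -0.03,  1.88, -0.25])]
[array([-0.2 , -0.02,  1.67,  0.11,  1.21, -0.37]), array([-0.22, -0.1 ,  1.6 ,  0.11,  1.36, -0.37])]
[array([-0.38, -0.34,  2.12,  0.47,  0.79, -0.76]), array([-0.47, -0.53,  2.12,  0.46,  1.  , -0.75])]
```

Run:
```python
from lamp import *
th=-.133
ctrl.gripper_to(45)
ctrl.move_ptp(P(th,275),R(th)); hit=ctrl.move_l(P(th,185),vel=100,threshold=8)
print(hit); ctrl.gripper_to(0,60); s=sensors.read_state(); print("w",s["grip_width"],s["force"])
if 8<s["grip_width"]<18 and not hit:
    for a in np.linspace(th,.7,12)[1:]:
        ctrl.move_l(P(a,185),R(a),vel=50); s=sensors.read_state(); print(round(a,2),s["grip_width"].__round__(1),np.round(s["force"],1))
    ctrl.hold(.3); tilt()
    print(s["t"])
```

```text
False
w 10.863095410537632 [ 2.28176384 -0.22390173  4.32651005]
-0.06 11.0 [-1.   0.5  6.9]
0.02 11.2 [-2.3 -0.5  6.7]
0.09 10.9 [-2.6 -0.8  7.2]
0.17 11.3 [-3.7  0.5  7.8]
0.25 10.9 [-4.1 -0.4  9.8]
0.32 11.2 [-6.1  0.3  9. ]
0.4 11.0 [-7.3  0.4 10.7]
0.47 11.1 [-9.4 -1.  10.3]
0.55 11.2 [-12.4  -0.4  12.4]
0.62 11.5 [-14.7  -0.9  13.2]
0.7 11.1 [-19.7  -2.3  16.2]
red 23 [405.1 226.7] a,b,z -75.1 -131.1 90.7 th 0.691
red 20 [278.5 243. ] a,b,z -74.0 133.4 91.3 th 0.681
grn 8 [332.  160.5] a,b,z 123.1 -11.2 -141.9 th -2.427
grn 44 [411.4 226.8] a,b,z -76.7 -143.4 96.0 th 0.674
grn 43 [272.6 245. ] a,b,z -76.8 145.1 94.5 th 0.682
60.975
```

Run:
```python
from lamp import *
ctrl.gripper_to(40); ctrl.hold(.2)
ctrl.move_l(P(.7,275),vel=120); ctrl.move_ptp([400,-250,420],down(0.6)); ctrl.hold(.3)
im=tilt(); save("top3",cv2.resize(im[150:310,240:440],(750,600)))
print(sensors.read_state()["t"])
```

```text
red 23 [405.1 226.7] a,b,z -74.8 -131.4 90.0 th 0.693
red 19 [278.6 242.9] a,b,z -74.1 132.6 90.6 th 0.685
grn 7 [332. 161.] a,b,z 121.4 -10.9 -139.5 th -2.425
grn 44 [411.4 226.8] a,b,z -76.7 -143.5 95.8 th 0.675
grn 42 [272.5 245. ] a,b,z -76.9 144.6 95.4 th 0.678
64.1417
```

View pics/top3.png

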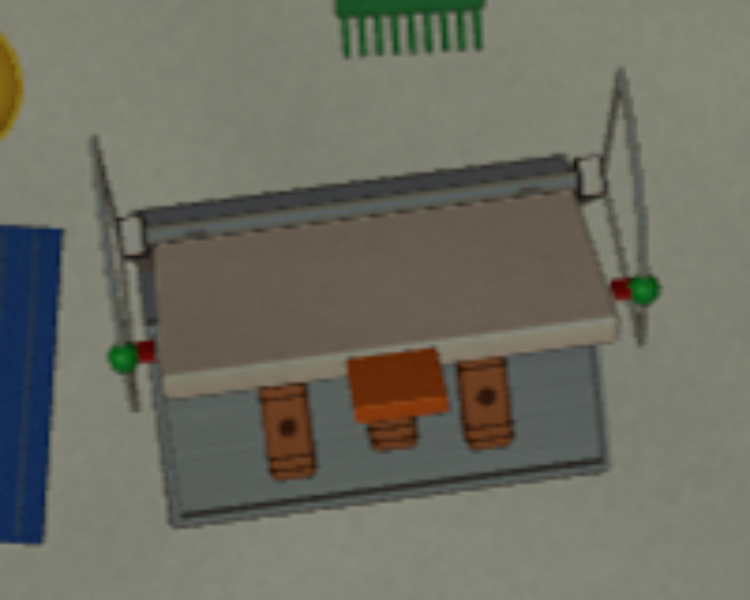

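Run:
```python
from turn import *
turn(1.365,-.206); look("d2")
ctrl.move_ptp([350,-400,400],down(0.6)); ctrl.hold(.3)
import lamp; im=lamp.tilt(); from m import toys
save("fin",im); print(sensors.read_state()["t"])
```

```text
z [ 541.11030004 -345.1050502   111.88276289]
w 11.282386874713279 [-3.14583919  1.63769538  4.66073904]
w 11.669427929944517 [-3.2535407   0.42602792  5.00758262] [ 0.05943319  0.44695836 -0.07259569]
bar ((541.6124267578125, -344.8073425292969), (12.204296112060547, 50.24290466308594), 78.40447235107422)
red 167 [14.07009516 -2.72465991] -10.959619270025932
red 97 [14.8273459  41.07521872] 70.1514148400569
red 22 [405.1 226.9] a,b,z -74.9 -131.3 91.3 th 0.687
red 20 [278.6 243. ] a,b,z -74.0 132.4 89.9 th 0.689
grn 7 [332. 161.] a,b,z 122.6 -11.2 -141.5 th -2.428
grn 44 [411.4 226.8] a,b,z -76.7 -143.1 95.2 th 0.678
grn 43 [272.6 245. ] a,b,z -76.9 145.1 95.2 th 0.679
73.1
```

View pics/d2.png

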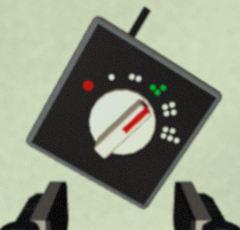

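View pics/fin.png

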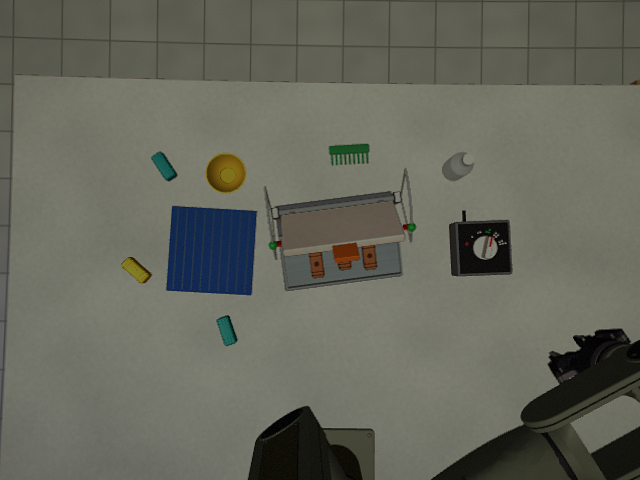

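The dial pointer is at the green mark (crop pixels 150,105). The mat is empty, the toys lie flat on the tray, the lamp pointers are at the beads (272,245) and (411,227), and the dish, bottle and comb have not moved.

```bash
python3 -c "
from plant import ctrl; print(ctrl.finish_job())"
```

```text
the job is handed in; nothing more can be done
None
```

I handed in the job at about 73 s, and the last images showed everything done in the order asked: dial turned to off, all three chew toys flat on the tray, lamp staying by itself with its pointers at the green beads (measured within about a degree of 40°), and dial on the green three-dot mark.

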